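# Change the portion press to its tallest turret stop and prove the stop

## Task

Change the portion press over to its thickest portion: turn its turret the shorter way round until the tallest stop screw has clicked in under the plunger's stop arm. Then prove the setting: push the plunger down until the arm bears on that screw, lean on it with a steady 15 N or so for about a second (never more than 25 N, which would shift the screw), and let the plunger come back up. Leave the pan and the scraper where they are.

Things in the scene. Friction and masses are not known exactly. Their poses are not given: they have to be found in the camera images.
- turret (a joint): Turret angle about its upright spindle, rad, counter-clockwise from above positive. It turns endlessly both ways and the value does not wrap: 0 and 6.283 are one place, the tallest screw under the stop arm. A sprung roller holds it at each fifth of a turn (1.257 rad): 0.3 N m turns it over, and past half-way it pulls into the next place. It starts in one of the four wrong places.
- turret_knob (a point): Centre of the turret's black fluted knob, an upright cylinder 41 mm across, 37 mm tall (18 mm above this point), its top 234 mm above the bench, on a 20 mm stem on the turret's axis. Grip it from above, across its side in any direction. The stop arm comes close beside the stem; its highest part is 31 mm below this point.
- tall_stop (a point): Foot of the tallest of the turret's five upright steel stop screws (15 mm thick, 38 mm from the axis, on a dark steel disc 100 mm across whose top, this height, is 100 mm above the bench). Counter-clockwise from above from the tallest they stand about 46, 36, 29, 22, 15 mm above the disc. The tallest is set by hand up to 5 mm higher or lower; that setting is not measured.
- stop_station (a point): Fixed point on the press, 100 mm above the bench, straight below the pad of the stop arm: the right screw has its foot here. It lies 38 mm from the turret's axis, towards the plunger.
- press_plunger (a joint): How far the plunger is pushed down, m: 0 is fully up, where its spring returns it when let go, 0.046 fully down. It slides upright. On the tallest screw it stops at about 0.012 (0.007 to 0.017, as that screw is set).
- plunger_knob (a point): Top centre of the plunger's black mushroom palm knob, 46 mm across, 31 mm tall, 234 mm above the bench with the plunger up, 124 mm from the turret's axis. Push straight down here. The return spring takes about 3 N at first and about 4.5 N at the tallest screw; any further push bears on the screw through a hard pad (about 1 mm for 15 N).
- stop_arm: Black nylon pad 18 mm across under the end of the steel stop arm clamped to the plunger; it goes down with it. With the plunger up its lower face is 158 mm above the bench, about 12 mm above the tallest screw. This origin is on the plunger's axis, at bench height with the plunger up; the pad is 86 mm from it along its -y.
- press: Portion press of aluminium and steel, fixed to the bench: base 200 mm deep (x), 290 mm wide (y). Origin at the centre of its underside; x away from the robot at yaw 0, y to the left. Plunger over a round mould at y = +62 mm, turret at y = -62 mm; column behind the mould, 120 mm tall. Only the two knobs stand higher than 200 mm.
- portion_pan: Loose pressed-steel gastronorm pan, 108 x 176 x 65 mm, open, left of the press. Origin at the centre of its underside. A bystander.
- bench_scraper: Loose dough scraper, steel blade with a black rolled grip, 108 x 152 x 24 mm, lying right of the press. Origin at the centre of its underside. A bystander.

How it is judged:
By the outcome, as a careful person would: the job done as asked, in the order asked, and still so for the second after the job is handed in, with the robot touching nothing.
It also fails if it takes over 64 s, if anything falls off the work surface, if the arm or the gripper's body presses on something with over 40 N, if the wrist force passes 120 N, or if a joint passes its speed limit or range.

## Robot

A 6-joint arm with a two-finger parallel gripper is mounted at the origin on a cart in front of the work surface, level with it; the furniture and walls round the work are solid. World frame = base frame: x ahead of the robot, y to its left, z up, the work surface at z = 0. Lengths are in mm, angles in degrees, forces in N, time in s.
With the tool pointing down it reaches from about 350 to 850 mm from the base axis. Payload 8.1 kg.
Tool frame: the origin (TCP) lies at the centre of the arm's flange, where the gripper is bolted on; the fingertips stand 173 mm ahead of it and the grasp point (between the pads) lies 155 mm ahead of it; z points along the fingers, y is the line along which they close (so a half turn about z gives the same grasp; the last joint's range is limited). The gripper opens to 85 mm and grips with 20 to 120 N. Pads are 22 mm wide; open, the fingers measure 114 mm over their backs; the gripper's body (76 mm by 85 mm) begins 54 mm behind the grasp point. The pads swing forward as they close: fully open they stand 13 mm farther back than shut.
Start: joints at [-71.929, 7.471, 85.268, -0, 87.261, -4.893], TCP at [234.113, -552.447, 404.692] pointing down, gripper open.
Joint ranges: [-169.43, 169.43], [-51.17, 129.36], [1.28, 143.12], [-76.62, 256.62], [0, 156.53], [-152.29, 152.29]. Speed limits (degrees/s): [136.94, 136.94, 159.86, 180, 180, 180].

## Interface

Orientations are given as [roll, pitch, yaw] about the fixed x, y, z axes, in that order (R = Rz(yaw) Ry(pitch) Rx(roll)).
In Python, from bench import * gives the robot as it stands.
- The arm moves only by the shell command python3 -m jog 'ROWS' [FORCE]. ROWS is text: rows parted by semicolons, each of 7 numbers parted by spaces: the shift along the tool's x, y, z scaled (see below), then the turn, a rotation vector about the tool's x, y, z scaled (see below), then the closure, from -1 (fully open) to 1 (shut). In form: tx ty tz wx wy wz hand; .... A call has 1 to 5 rows; each row shifts and turns the commanded pose from where the row before left it, along the tool's axes as they then stand; what a row does not reach is not made up. The controller multiplies each number of a shift by 0.1 m and each number of a turn by 60 degrees. A row lasts 1/8 s, in which the tool goes at most 62.5 mm and 10.7 degrees, less where a joint would pass 70% of its speed; a pose out of reach is approached as far as the arm can. A call with a number of a shift or a turn outside -1 to 1 is refused whole. A call with a gripper value outside its range is refused whole. The fingers move at their own pace and stop on an object; FORCE is the grip in N (left out, the last holds). Time passes only in rows, so rows that do not move let the fingers close. It gives the time, the measured TCP pose, the force, the opening and the grip force at its end, in the units of the state.
- sense(): the state, without advancing time (a new reading comes with each control period).
- snapshot(name): name is "side" or "top" or "wrist"; returns a dict with "img" (480x640x3 uint8, red, green, blue), "fx", "fy", "cx", "cy" (pixels), "extrinsics" (4x4, takes a point from camera to world coordinates). Camera axes: x right, y down, z forward; pixel columns grow to the right and rows downward; lengths in mm; the calibration is good to about 2 mm. The wrist camera is an equidistant fisheye: a pixel r from the principal point sees the ray r / f radians off the axis. A picture is of the moment at which its call begins. There is no depth.
- hand_in(): hands the job in; it is judged then, once.
The state is a dict: "time": time; "joint_pos": joint angles; "qd": joint speeds; "joint_efforts": joint torques, N m; "tool_pos": TCP position; "tcp_rot": TCP orientation; "ft_force": force on the tool from outside, world axes, zero at the start; "wrist_torque": the same for the moment, N m; "finger_gap": finger opening in mm; "grip_force": force on a finger pad.
Only numpy, scipy, OpenCV 4.12 (cv2) and the standard library are available. Lean on these libraries where they do the work, as an engineer would, in place of code of your own. Each camera call takes 0.05 s, during which the arm holds its last target. There are 200 camera calls.

## Working session

There is one attempt and no reset: what is moved stays moved. The work goes in short steps, Python scripts to look and compute and a shell command to move; the robot and the scene stay as the last step left them, time stands still between calls to the robot, and variables do not carry over. Pictures are saved under pics/ and viewed, at most 10 in all, crops included, and the job is handed in when it is done.

```bash
mkdir -p pics; ls; python3 - <<'E'
from bench import *
import cv2
s=sense();print(s)
for n in ("top","side"):
    d=snapshot(n);cv2.imwrite(f"pics/{n}1.png",d["img"][:,:,::-1]);print(n,d["fx"],d["fy"],d["cx"],d["cy"],d["extrinsics"])
E
```

```text
pics
{'time': 0.0, 'joint_pos': array([-7.19281349e+01,  7.51616692e+00,  8.53306024e+01, -9.51298459e-05,
        8.72608560e+01, -4.89345696e+00]), 'qd': array([ 0.12000441, -0.0428275 ,  0.11706348,  0.00187818,  0.02656509,
       -0.08817087]), 'joint_efforts': array([-1.39871754e-03, -5.69410694e+01, -5.00548911e+01, -3.00549673e-04,
        1.43819008e-02, -8.81414365e-06]), 'tool_pos': array([ 234.04856635, -552.21636057,  403.62040347]), 'tcp_rot': array([-1.79892759e+02, -9.08610258e-03,  2.29653182e+01]), 'ft_force': array([ 0.30820923, -0.28898945, -0.22081691]), 'wrist_torque': array([ 0.03738754, -0.00564128,  0.00954793]), 'grip_force': 0.0, 'finger_gap': 85.41903539255259}
top 469.99684146488795 469.99684146488795 320.194001877475 238.99384961280242 [[-2.49250576e-02 -9.91181928e-01  1.30142715e-01  3.76997822e+02]
 [-9.99689322e-01  2.47186448e-02 -3.20140787e-03 -9.85846329e+00]
 [-4.37739248e-05 -1.30182078e-01 -9.91490103e-01  1.18445589e+03]
 [ 0.00000000e+00  0.00000000e+00  0.00000000e+00  1.00000000e+00]]
side 535.8211074503508 535.8211074503508 321.04967273926303 243.5385815615807 [[-9.87566102e-01 -8.65011957e-02  1.31265907e-01  3.55686547e+02]
 [-1.56386373e-01  6.25645612e-01 -7.64271464e-01  9.86181101e+02]
 [-1.60155432e-02 -7.75296789e-01 -6.31394006e-01  9.94646952e+02]
 [ 0.00000000e+00  0.00000000e+00  0.00000000e+00  1.00000000e+00]]
```

View pics/top1.png

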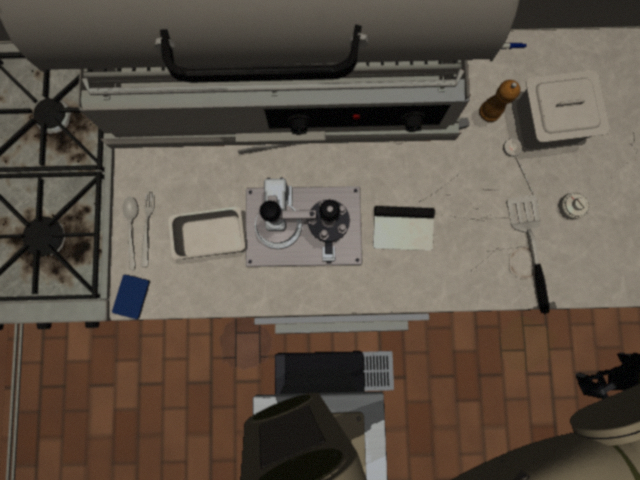

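View pics/side1.png

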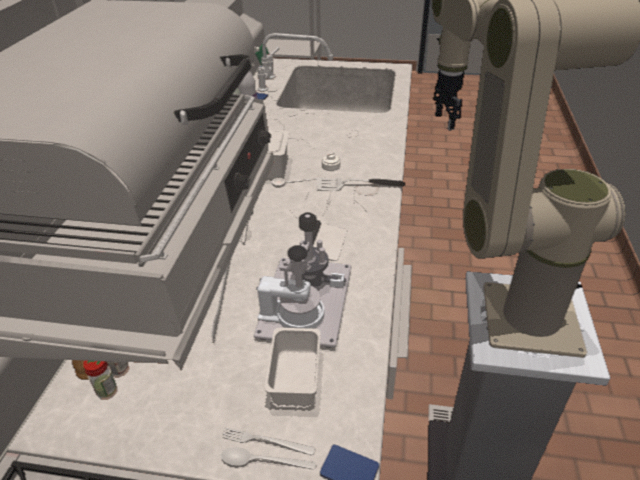

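The top view shows the plunger knob near (270,211), the turret knob near (330,209), the pan at (207,233) and the scraper at (404,228). The side view shows them at about (297,254) and (308,219). Next I'll measure the knobs and zoom in on the turret.

```bash
cat > h.py <<'E'
from bench import *
import cv2, numpy as np
def ray(d,u,v):
    E=d["extrinsics"]; r=E[:3,:3]@np.array([(u-d["cx"])/d["fx"],(v-d["cy"])/d["fy"],1]); return E[:3,3],r
def onz(d,u,v,z):
    c,r=ray(d,u,v); return c+r*(z-c[2])/r[2]
def proj(d,p):
    E=d["extrinsics"]; q=E[:3,:3].T@(np.array(p,float)-E[:3,3]); return d["fx"]*q[0]/q[2]+d["cx"],d["fy"]*q[1]/q[2]+d["cy"]
E
python3 - <<'E'
from h import *
d=snapshot("top");s=snapshot("side")
g=cv2.cvtColor(d["img"],cv2.COLOR_RGB2GRAY)
for box in ((255,195,285,227),(315,195,345,219)):
    x0,y0,x1,y1=box
    m=(g[y0:y1,x0:x1]<40).astype(np.uint8)
    n,l,st,c=cv2.connectedComponentsWithStats(m)
    k=1+np.argmax(st[1:,4]);u,v=c[k]+[x0,y0];print(st[k],u,v,onz(d,u,v,234),onz(d,u,v,216))
a=cv2.resize(d["img"][180:275,240:370],None,fx=6,fy=6,interpolation=cv2.INTER_CUBIC)[:600,:780]
b=cv2.resize(s["img"][200:350,245:360],None,fx=4,fy=4,interpolation=cv2.INTER_CUBIC)
f=lambda i:np.clip((i/255.)**.6*255,0,255).astype(np.uint8)
cv2.imwrite("pics/ta.png",f(a)[:,:,::-1]);cv2.imwrite("pics/sb.png",f(b)[:,:,::-1])
E
```

```text
[  5   6  21  21 339] 270.2064896755162 211.10619469026548 [562.11729773  88.35595917 234.        ] [565.62314222  90.21597143 216.        ]
[  1   5  25  19 313] 328.5814696485623 210.5079872204473 [560.37506888 -31.63875142 234.        ] [563.84791856 -32.05123262 216.        ]
```

View pics/ta.png

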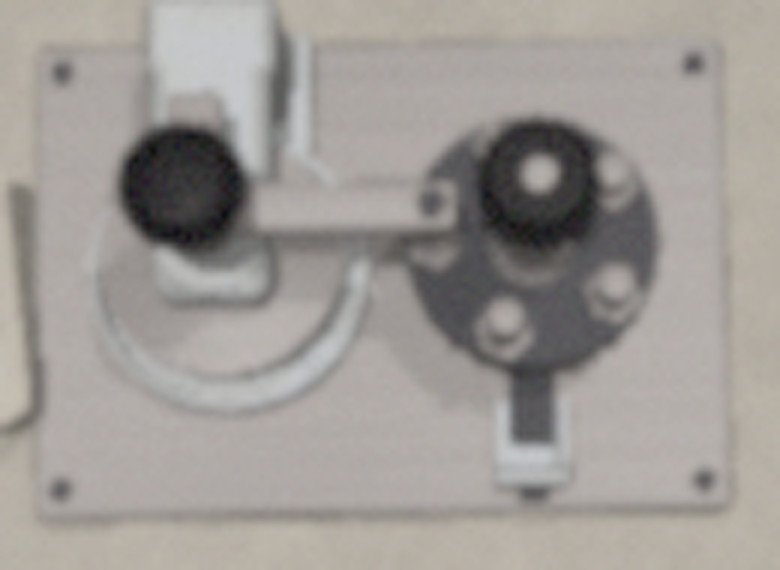

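View pics/sb.png

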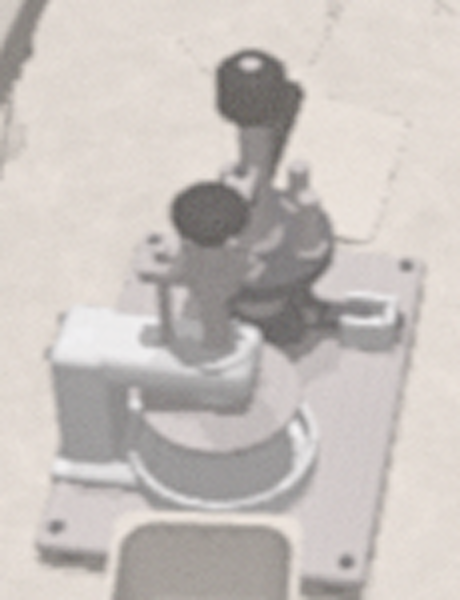

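```bash
python3 - <<'E'
from h import *
d=snapshot("top");s=snapshot("side")
P=onz(d,240+182/6,180+187/6,234)
T=onz(d,240+538/6,180+182/6,234)
print("P,T",P,T,np.linalg.norm(P-T))
c=[onz(d,240+u/6,180+v/6,15) for u,v in((62,72),(693,63),(704,480),(60,489))]
print(np.round(c,1),"press centre",np.mean(c,0)[:2]); e=(c[0]-c[1]); e2=c[3]-c[2];print("yaw",[np.degrees(np.arctan2(-q[0],q[1])) for q in(e,e2)])
a0=np.arctan2(*(P-T)[[1,0]])
for k in range(5):
    a=a0+k*2*np.pi/5; f=T[:2]+38*np.array([np.cos(a),np.sin(a)])
    for h in (100,115,122,129,136,146):
        u,v=proj(d,[*f,h]);w,x=proj(s,[*f,h]); print(k,h,np.round([(u-240)*6,(v-180)*6,(w-245)*4,(x-200)*4]))
print([np.round(((np.array(proj(s,q))-[245,200])*4)) for q in (P,T)])
E
```

```text
P,T [561.98443422  88.09669881 234.        ] [560.68439088 -33.87925305 234.        ] 121.98287971877302
[[ 655.4  161.    15. ]
 [ 652.7 -106.5   15. ]
 [ 475.3 -104.9   15. ]
 [ 478.3  162.8   15. ]] press centre [565.42329609  28.06608843]
yaw [np.float64(-0.5934725595708359), np.float64(-0.6257515084023169)]
0 100 [434. 249. 248. 272.]
0 115 [433. 242. 248. 254.]
0 122 [433. 239. 247. 246.]
0 129 [432. 236. 247. 237.]
0 136 [432. 233. 247. 229.]
0 146 [432. 228. 246. 216.]
1 100 [502. 340. 312. 251.]
1 115 [503. 335. 312. 233.]
1 122 [503. 332. 312. 224.]
1 129 [503. 329. 312. 216.]
1 136 [503. 327. 311. 207.]
1 146 [503. 323. 311. 195.]
2 100 [611. 303. 302. 206.]
2 115 [613. 297. 302. 188.]
2 122 [614. 295. 301. 180.]
2 129 [615. 292. 301. 171.]
2 136 [616. 289. 301. 163.]
2 146 [617. 285. 301. 150.]
3 100 [609. 190. 234. 199.]
3 115 [611. 183. 234. 182.]
3 122 [611. 179. 233. 173.]
3 129 [612. 176. 233. 165.]
3 136 [613. 172. 232. 156.]
3 146 [614. 167. 232. 144.]
4 100 [500. 157. 200. 239.]
4 115 [500. 149. 199. 222.]
4 122 [500. 145. 199. 213.]
4 129 [500. 142. 198. 205.]
4 136 [500. 138. 198. 196.]
4 146 [500. 132. 197. 184.]
[array([212., 192.]), array([253.,  64.])]
```

```bash
R=".42 -.29 -.06 0 0 0 -1"; python3 -m jog '.42 -.29 -.06 0 0 0 -1; .42 -.29 -.06 0 0 0 -1; .42 -.29 -.06 0 0 0 -1; .42 -.29 -.06 0 0 0 -1; .42 -.29 -.06 0 0 0 -1'; python3 -m jog '.42 -.29 -.06 0 0 0 -1; .42 -.29 -.06 0 0 0 -1; .42 -.29 -.06 0 0 0 -1; .42 -.29 -.06 0 0 0 -1; 0 0 0 0 0 0 -1'
python3 - <<'E'
from h import *
print(sense()["joint_pos"])
d=snapshot("wrist");cv2.imwrite("pics/w1.png",d["img"][:,:,::-1]);print(d["fx"],d["cx"],d["cy"],d["extrinsics"])
E
```

```text
time: 0.92
tool_pos: [371.5, -335.5, 435.0]
tcp_rot: [180.0, -0.0, 23.0]
ft_force: [0.8, -0.1, -0.6]
finger_gap: 85.6
grip_force: 0.0
time: 1.55
tool_pos: [481.6, -161.9, 459.3]
tcp_rot: [180.0, -0.1, 23.2]
ft_force: [0.5, -0.3, -0.4]
finger_gap: 85.3
grip_force: 0.0
[-2.43830311e+01 -7.86563031e+00  9.49162984e+01  4.98605006e-02
  9.28931709e+01  4.23820127e+01]
371.64829954431775 319.11085589754697 239.48883965304347 [[ 3.95570016e-01 -8.85491537e-01 -2.43780846e-01  5.43784267e+02]
 [-9.18435761e-01 -3.81283051e-01 -1.05351732e-01 -1.34813473e+02]
 [ 3.38562295e-04  2.65571033e-01 -9.64091236e-01  4.30099661e+02]
 [ 0.00000000e+00  0.00000000e+00  0.00000000e+00  1.00000000e+00]]
```

View pics/w1.png

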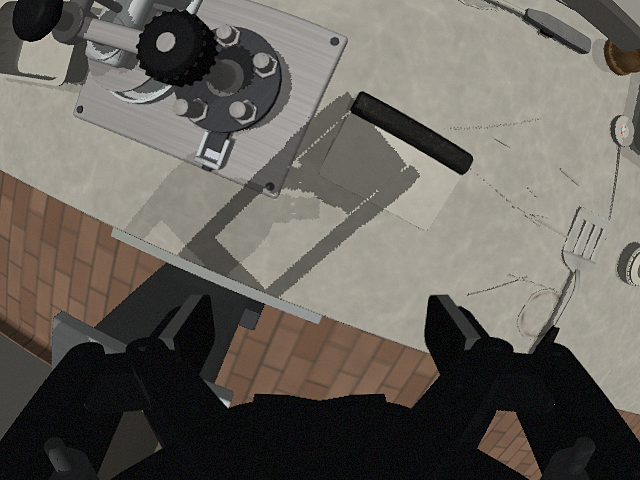

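The wrist view shows the turret knob at (166,42) and screw tops at about (188,106), (242,109), (264,63) and (227,35). I'll work out each top's height along its station axis.

```bash
cat >> h.py <<'E'
def fproj(d,p):
    E=d["extrinsics"]; q=E[:3,:3].T@(np.array(p,float)-E[:3,3]); r=np.hypot(q[0],q[1]); th=np.arctan2(r,q[2])
    return d["cx"]+d["fx"]*th*q[0]/r, d["cy"]+d["fx"]*th*q[1]/r
E
python3 - <<'E'
from h import *
d=snapshot("wrist");T=np.array([560.7,-33.9]);a0=np.radians(89.4)
print("knob",fproj(d,[*T,234]),"plunger",fproj(d,[562,88.1,234]))
for k in range(5):
    a=a0+k*2*np.pi/5; f=T+38*np.array([np.cos(a),np.sin(a)])
    print(k,[tuple(np.round(fproj(d,[*f,h])).astype(int).tolist()) for h in (100,115,122,129,136,146)])
a=cv2.resize(d["img"][0:150,60:300],None,fx=3.3,fy=3.3,interpolation=cv2.INTER_CUBIC)
cv2.imwrite("pics/w2.png",np.clip((a/255.)**.6*255,0,255).astype(np.uint8)[:,:,::-1])
E
```

```text
knob (np.float64(160.99329748998738), np.float64(46.20143808327117)) plunger (np.float64(24.201978554547225), np.float64(10.835939680170583))
0 [(185, 67), (179, 64), (176, 62), (173, 61), (170, 60), (166, 57)]
1 [(195, 112), (189, 111), (186, 111), (183, 110), (180, 110), (176, 109)]
2 [(242, 114), (238, 113), (237, 113), (235, 112), (233, 111), (230, 111)]
3 [(262, 68), (259, 65), (258, 64), (257, 62), (255, 60), (253, 58)]
4 [(226, 39), (222, 35), (220, 33), (217, 31), (215, 29), (212, 25)]
```

View pics/w2.png

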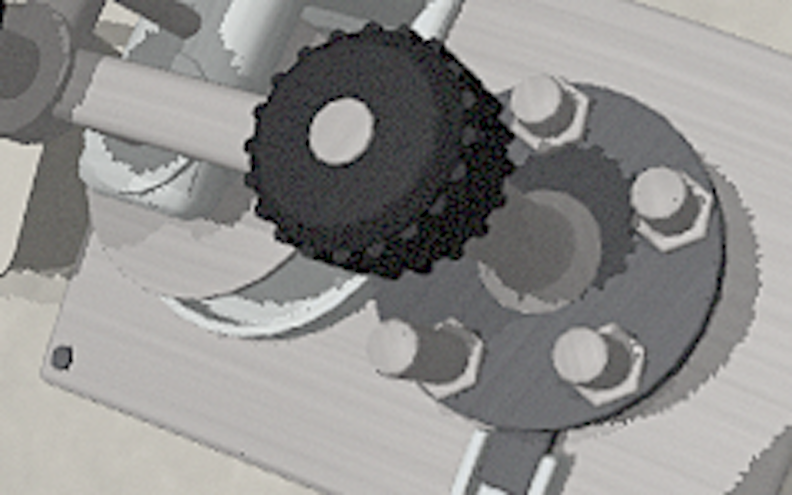

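The screw offsets show the tallest is at station k=1 (lower-left in the crop). It gets to the stop with −72°, clockwise from above. Next I hover over the knob and pre-rotate the hand.

```bash
python3 -m jog '.41 -.29 .05 0 0 0 -1; .41 -.29 .05 0 0 0 -1; .41 -.285 .05 0 0 0 -1; 0 0 0 0 0 -.167 -1; 0 0 0 0 0 -.167 -1'; python3 -m jog '0 0 0 0 0 -.167 -1; 0 0 0 0 0 0 -1; 0 0 0 0 0 0 -1'
python3 - <<'E'
from h import *
s=sense();print(s["joint_pos"],s["tool_pos"])
d=snapshot("wrist");cv2.imwrite("pics/w3.png",d["img"][:,:,::-1]);print(d["extrinsics"].round(3).tolist())
print(fproj(d,[*s["tool_pos"][:2],234]),fproj(d,[560.7,-33.9,234]))
E
```

```text
time: 2.28
tool_pos: [559.8, -38.0, 443.0]
tcp_rot: [-180.0, 0.1, 43.3]
ft_force: [0.7, -0.2, 0.1]
finger_gap: 85.6
grip_force: 0.0
time: 2.65
tool_pos: [559.6, -38.0, 443.6]
tcp_rot: [-180.0, 0.0, 52.7]
ft_force: [0.3, -0.3, 0.2]
finger_gap: 85.5
grip_force: 0.0
[-9.11890627e+00  6.63988260e-01  8.83654322e+01 -7.43493934e-03
  9.09852711e+01  2.81635806e+01] [559.64299525 -37.99948166 443.55810329]
[[0.796, -0.583, -0.162, 600.684], [-0.605, -0.767, -0.212, 16.069], [-0.001, 0.267, -0.964, 414.248], [0.0, 0.0, 0.0, 1.0]]
(np.float64(319.3293891118149), np.float64(272.87728236164367)) (np.float64(316.1457085546763), np.float64(265.7767859565748))
```

View pics/w3.png

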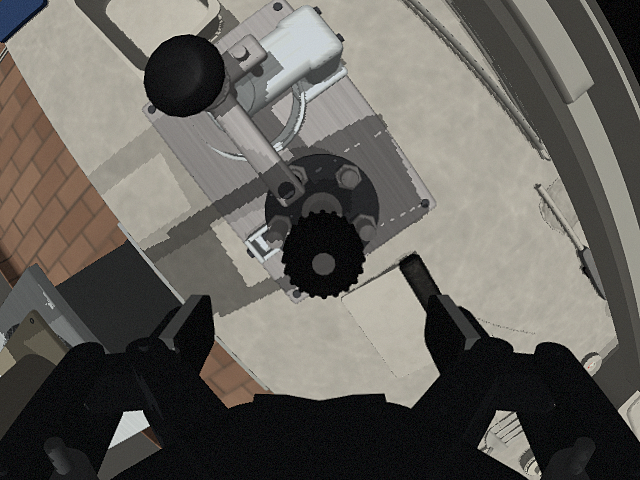

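Knob top centre at (324,263) and plunger knob at about (184,76), from the wrist camera. I'll intersect these rays with z = 234.

```bash
cat >> h.py <<'E'
def fonz(d,u,v,z):
    E=d["extrinsics"]; x,y=u-d["cx"],v-d["cy"]; r=np.hypot(x,y); t=r/d["fx"]
    w=E[:3,:3]@np.array([np.sin(t)*x/r,np.sin(t)*y/r,np.cos(t)]); return E[:3,3]+w*(z-E[2,3])/w[2]
E
python3 - <<'E'
from h import *
d=snapshot("wrist")
print(fonz(d,324,263,234),fonz(d,184,76,234), fonz(d,323,254,216))
R=d["extrinsics"][:3,:3];s=sense();p=s["tool_pos"];y=np.radians(s["tcp_rot"][2])
for q in ([560.7,-33.9],fonz(d,324,263,234)[:2]):
    v=np.array(q)-p[:2];print("tool x,y",v@[np.cos(y),np.sin(y)],v@[np.sin(y),-np.cos(y)])
E
```

```text
[564.87458082 -34.92244932 234.        ] [567.84585515  84.55685961 234.        ] [564.06055756 -35.43559182 216.        ]
tool x,y 3.510582619843997 -1.4470010781593845
tool x,y 5.2181445416451195 2.497204782922581
```

```bash
python3 -m jog '.06 .02 .2 0 0 0 -1; 0 0 .3 0 0 0 -1; 0 0 .2 0 0 0 -1; 0 0 0 0 0 0 -1'; python3 -m jog '0 0 0 0 0 0 1; 0 0 0 0 0 0 1; 0 0 0 0 0 0 1; 0 0 0 0 0 0 1; 0 0 0 0 0 0 1' 50
```

```text
time: 3.25
tool_pos: [564.3, -33.2, 370.7]
tcp_rot: [-179.7, 0.1, 53.0]
ft_force: [-0.4, -0.5, -0.1]
finger_gap: 85.7
grip_force: 0.0
time: 3.88
tool_pos: [565.3, -33.4, 375.3]
tcp_rot: [179.9, -0.1, 53.0]
ft_force: [-1.0, 1.2, 5.9]
finger_gap: 39.5
grip_force: 50.7
```

```bash
python3 -m jog '0 0 0 0 0 .1 1; 0 0 0 0 0 .15 1; 0 0 0 0 0 .15 1; 0 0 0 0 0 .15 1; 0 0 0 0 0 .15 1'; python3 -m jog '0 0 0 0 0 .15 1; 0 0 0 0 0 .15 1; 0 0 0 0 0 .15 1; 0 0 0 0 0 .07 1; 0 0 0 0 0 0 1'
```

```text
time: 4.5
tool_pos: [565.7, -34.2, 375.4]
tcp_rot: [179.9, -0.2, 10.7]
ft_force: [2.6, -4.7, 3.6]
finger_gap: 39.6
grip_force: 50.6
time: 5.12
tool_pos: [565.7, -34.9, 375.4]
tcp_rot: [179.9, -0.3, -20.3]
ft_force: [1.6, -7.7, 2.8]
finger_gap: 39.3
grip_force: 50.7
```

```bash
python3 -m jog '0 0 0 0 0 0 -1; 0 0 0 0 0 0 -1; 0 0 0 0 0 0 -1; 0 0 0 0 0 0 -1; 0 0 -.2 0 0 0 -1'; python3 -m jog '0 0 -.3 0 0 0 -1; 0 0 -.4 0 0 0 -1; 0 0 0 0 0 0 -1; 0 0 0 0 0 0 -1'
python3 - <<'E'
from h import *
s=sense();print(s["joint_pos"],s["tool_pos"])
d=snapshot("wrist");print(fproj(d,[564.6,-34.5,100]),[fproj(d,[564.6+38*np.cos(a),-34.5+38*np.sin(a),100]) for a in np.radians(89.4+72*np.arange(5))])
cv2.imwrite("pics/w4.png",np.clip((d["img"]/255.)**.6*255,0,255).astype(np.uint8)[:,:,::-1])
E
```

```text
time: 5.75
tool_pos: [564.4, -33.2, 392.4]
tcp_rot: [180.0, 0.2, -20.2]
ft_force: [-0.8, -0.7, 0.1]
finger_gap: 85.7
grip_force: 0.0
time: 6.25
tool_pos: [565.0, -33.4, 464.6]
tcp_rot: [-180.0, -0.1, -20.2]
ft_force: [-0.5, 0.2, -0.8]
finger_gap: 85.6
grip_force: 0.0
[-8.57528429e+00  1.16571173e+00  8.56844875e+01  6.97982639e-04
  9.30758902e+01  1.01599137e+02] [565.03754909 -33.42339479 464.62433691]
(np.float64(320.7929093821342), np.float64(213.4404626546265)) [(np.float64(282.29006879370735), np.float64(226.89696280850887)), (np.float64(321.8046742541534), np.float64(252.87843418526518)), (np.float64(359.94015537209765), np.float64(224.90715706123572)), (np.float64(344.59010915741453), np.float64(179.65951395633965)), (np.float64(295.26829859605516), np.float64(180.93711490973988))]
```

View pics/w4.png

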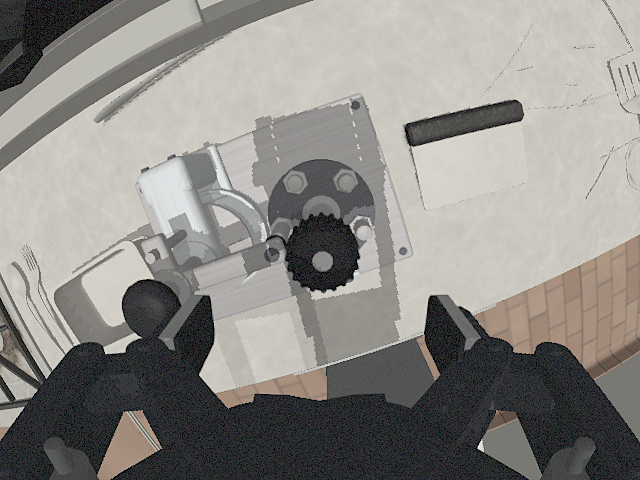

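Screws are seated at all five stations, and the disc is clicked in place: screws at (295,181), (346,180), (362,228) against predictions within a few pixels. Moving to above the plunger with fingers shut.

```bash
python3 -m jog '-.14 -.386 0 0 0 0 1; -.14 -.386 0 0 0 0 1; -.135 -.386 .1 0 0 0 1; 0 0 .2 0 0 0 1; 0 0 0 0 0 0 1'; python3 -m jog '0 0 0 0 0 0 1; 0 0 0 0 0 0 1; 0 0 0 0 0 0 1'
python3 - <<'E'
from h import *
s=sense();print(s["joint_pos"],s["tool_pos"])
d=snapshot("wrist");print(fproj(d,[565.9,89.5,234]),fproj(d,[564.6,-34.5,234]))
a=np.clip((d["img"]/255.)**.6*255,0,255).astype(np.uint8)[:,:,::-1]
cv2.imwrite("pics/w5.png",a)
E
```

```text
time: 6.92
tool_pos: [565.3, 89.3, 430.3]
tcp_rot: [179.8, 0.3, -20.1]
ft_force: [-0.2, 0.4, 0.4]
finger_gap: -0.3
grip_force: 0.0
time: 7.3
tool_pos: [566.2, 89.0, 434.4]
tcp_rot: [-180.0, -0.1, -20.2]
ft_force: [-0.4, 0.3, -0.1]
finger_gap: 0.1
grip_force: 0.0
[ 3.80519646e+00  2.66818764e+00  8.72671001e+01 -2.52757708e-03
  9.00001515e+01  1.14038313e+02] [566.21137009  88.96395731 434.42504381]
(np.float64(319.2975968023153), np.float64(279.8848308502471)) (np.float64(540.1914770851887), np.float64(201.54351676844578))
```

View pics/w5.png

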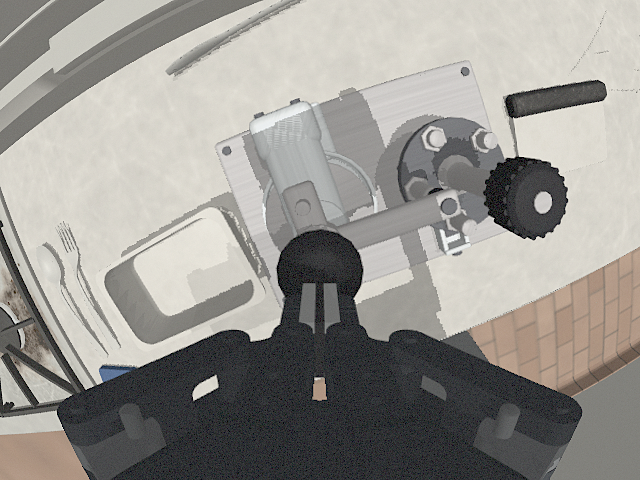

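Plunger knob under the fingers at (320,270), turret knob cap at (543,202), screws visible at (434,138), (484,141), (416,187), (468,230). I'll check which station is which, with a zoom.

```bash
python3 - <<'E'
from h import *
d=snapshot("wrist");T=np.array([564.6,-34.5])
for k in range(5):
    a=np.radians(89.4+72*k); f=T+38*np.array([np.cos(a),np.sin(a)])
    print(k,[tuple(np.round(fproj(d,[*f,h])).astype(int).tolist()) for h in (100,115,122,129,136,146,158)])
a=cv2.resize(d["img"][100:270,370:570],None,fx=3.5,fy=3.5,interpolation=cv2.INTER_CUBIC)
cv2.imwrite("pics/w6.png",np.clip((a/255.)**.6*255,0,255).astype(np.uint8)[:,:,::-1])
E
```

```text
0 [(415, 188), (420, 190), (422, 192), (425, 193), (427, 194), (431, 196), (436, 199)]
1 [(454, 218), (460, 221), (463, 223), (466, 225), (469, 227), (474, 230), (480, 234)]
2 [(492, 188), (499, 191), (503, 192), (507, 193), (511, 195), (517, 197), (524, 199)]
3 [(479, 140), (487, 140), (490, 140), (494, 141), (498, 141), (504, 141), (511, 142)]
4 [(431, 138), (437, 138), (440, 138), (442, 138), (445, 138), (450, 138), (456, 139)]
```

View pics/w6.png

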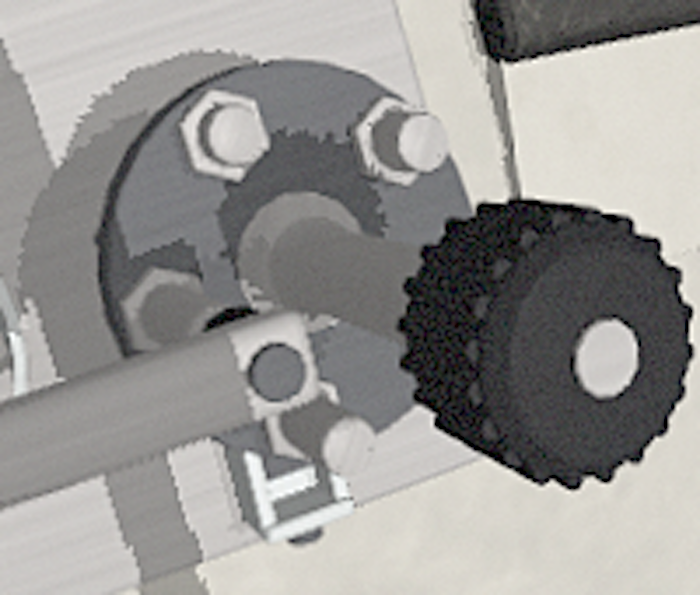

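Station 1 is now the 36 mm screw (top at 136), and stations 3 and 4 are the 22 and 15 mm screws, so the tallest is under the arm. Now I push down in careful steps.

```bash
python3 -m jog '0 0 .1 0 0 0 1; 0 0 .1 0 0 0 1; 0 0 .05 0 0 0 1; 0 0 .03 0 0 0 1; 0 0 0 0 0 0 1'; python3 -m jog '0 0 .02 0 0 0 1; 0 0 .02 0 0 0 1; 0 0 0 0 0 0 1; 0 0 0 0 0 0 1'
```

```text
time: 8.02
tool_pos: [566.0, 89.6, 405.8]
tcp_rot: [180.0, 0.0, -20.2]
ft_force: [-1.3, 0.1, 3.4]
finger_gap: 0.1
grip_force: 1.4
time: 8.52
tool_pos: [566.1, 89.6, 401.9]
tcp_rot: [-180.0, -0.0, -20.2]
ft_force: [-0.5, -0.6, 2.8]
finger_gap: 0.2
grip_force: 1.8
```

```bash
for i in 1 ; do python3 -m jog '0 0 .01 0 0 0 1; 0 0 0 0 0 0 1'; python3 -m jog '0 0 .006 0 0 0 1; 0 0 0 0 0 0 1';python3 -m jog '0 0 .006 0 0 0 1; 0 0 0 0 0 0 1';python3 -m jog '0 0 .006 0 0 0 1; 0 0 0 0 0 0 1';python3 -m jog '0 0 .006 0 0 0 1; 0 0 0 0 0 0 1'; done | egrep 'time|tool_pos|ft'
```

```text
time: 8.78
tool_pos: [566.1, 89.6, 400.7]
ft_force: [-0.2, 0.9, 5.0]
time: 9.02
tool_pos: [566.1, 89.6, 400.2]
ft_force: [0.4, 0.2, 4.5]
time: 9.28
tool_pos: [566.1, 89.6, 399.5]
ft_force: [1.0, 0.6, 3.7]
time: 9.52
tool_pos: [566.1, 89.6, 398.9]
ft_force: [0.7, 0.5, 3.9]
time: 9.78
tool_pos: [566.1, 89.6, 398.3]
ft_force: [2.1, 1.2, 3.9]
```

```bash
for i in 1 ; do python3 -m jog '0 0 .006 0 0 0 1; 0 0 0 0 0 0 1'; python3 -m jog '0 0 .006 0 0 0 1; 0 0 0 0 0 0 1';python3 -m jog '0 0 .005 0 0 0 1; 0 0 0 0 0 0 1';python3 -m jog '0 0 .005 0 0 0 1; 0 0 0 0 0 0 1'; done | egrep 'time|tool_pos|ft'
```

```text
time: 10.02
tool_pos: [566.1, 89.6, 397.7]
ft_force: [2.2, 0.7, 4.7]
time: 10.28
tool_pos: [566.1, 89.6, 397.1]
ft_force: [2.1, 1.3, 4.0]
time: 10.52
tool_pos: [566.1, 89.6, 396.6]
ft_force: [2.3, 0.9, 3.9]
time: 10.78
tool_pos: [566.0, 89.6, 396.1]
ft_force: [2.1, 1.4, 3.7]
```

```bash
for i in 1 ; do python3 -m jog '0 0 .005 0 0 0 1; 0 0 0 0 0 0 1'; python3 -m jog '0 0 .005 0 0 0 1; 0 0 0 0 0 0 1'; done | egrep 'time|tool_pos|ft'
```

```text
time: 11.02
tool_pos: [566.0, 89.6, 395.6]
ft_force: [2.0, 0.0, 4.4]
time: 11.28
tool_pos: [566.0, 89.6, 395.2]
ft_force: [1.3, 0.1, 4.9]
```

```bash
python3 -m jog '0 0 .005 0 0 0 1; 0 0 0 0 0 0 1' | egrep 'time|tool_pos|ft'
```

```text
time: 11.52
tool_pos: [566.0, 89.6, 395.0]
ft_force: [1.5, 1.1, 8.0]
```

```bash
python3 -m jog '0 0 .005 0 0 0 1; 0 0 0 0 0 0 1' | egrep 'time|tool_pos|ft'
```

```text
time: 11.78
tool_pos: [566.0, 89.6, 394.9]
ft_force: [0.5, 0.6, 8.7]
```

```bash
python3 -m jog '0 0 .005 0 0 0 1; 0 0 0 0 0 0 1' | egrep 'time|tool_pos|ft'
```

```text
time: 12.02
tool_pos: [566.0, 89.6, 394.7]
ft_force: [-0.6, 0.3, 10.0]
```

```bash
python3 -m jog '0 0 .01 0 0 0 1; 0 0 0 0 0 0 1' | egrep 'time|tool_pos|ft'
```

```text
time: 12.28
tool_pos: [566.0, 89.6, 394.4]
ft_force: [-3.7, 1.0, 13.9]
```

```bash
python3 -m jog '0 0 .007 0 0 0 1; 0 0 0 0 0 0 1' | egrep 'time|tool_pos|ft'
```

```text
time: 12.52
tool_pos: [566.0, 89.6, 394.2]
ft_force: [-3.8, 0.5, 17.0]
```

```bash
for i in 1; do python3 -m jog '0 0 .004 0 0 0 1; 0 0 0 0 0 0 1; 0 0 0 0 0 0 1'; python3 -m jog '0 0 0 0 0 0 1; 0 0 0 0 0 0 1; 0 0 0 0 0 0 1';python3 -m jog '0 0 0 0 0 0 1; 0 0 0 0 0 0 1; 0 0 0 0 0 0 1'; python3 -m jog '0 0 0 0 0 0 1; 0 0 0 0 0 0 1; 0 0 0 0 0 0 1'; done | egrep 'time|tool_pos|ft'
```

```text
time: 12.9
tool_pos: [566.0, 89.6, 394.1]
ft_force: [-5.1, 1.1, 18.2]
time: 13.28
tool_pos: [566.0, 89.6, 394.1]
ft_force: [-5.5, -0.6, 18.6]
time: 13.65
tool_pos: [566.0, 89.6, 394.0]
ft_force: [-6.7, 0.5, 18.3]
time: 14.02
tool_pos: [566.0, 89.6, 394.1]
ft_force: [-4.9, 0.2, 19.7]
```

Held for over a second at about 18.5 N total (roughly 14 N on the screw). Now I release slowly, back off and check.

```bash
python3 -m jog '0 0 -.04 0 0 0 1; 0 0 -.05 0 0 0 1; 0 0 -.06 0 0 0 1; 0 0 -.1 0 0 0 1; 0 0 -.2 0 0 0 1'; python3 -m jog '0 0 -.3 0 0 0 1; 0 0 -.3 0 0 0 1; 0 0 0 0 0 0 1; 0 0 0 0 0 0 1'
python3 - <<'E'
from h import *
t=snapshot("side");g=cv2.cvtColor(t["img"],cv2.COLOR_RGB2GRAY)
m=(g[243:265,285:311]<60).astype(np.uint8);n,l,st,c=cv2.connectedComponentsWithStats(m);print(st[1:],c[1:]+[285,243], proj(t,[566,89.5,234]),proj(t,[566,89.5,222]))
E
```

```text
time: 14.65
tool_pos: [565.6, 89.5, 435.8]
tcp_rot: [179.9, 0.2, -20.2]
ft_force: [0.2, -0.3, 0.3]
finger_gap: -0.2
grip_force: 0.0
time: 15.15
tool_pos: [565.9, 89.5, 496.5]
tcp_rot: [180.0, 0.0, -20.2]
ft_force: [-1.0, -0.1, 0.1]
finger_gap: 0.4
grip_force: 0.0
[[  4   3  18  16 195]] [[297.21025641 253.05128205]] (np.float64(296.22175606428203), np.float64(248.2673557894858)) (np.float64(296.4641792860525), np.float64(252.38909399829015))
```

The plunger is back up: the knob blob is at (297,253), where it started. The robot is clear of everything, so I'm handing in.

```bash
python3 -c "
from bench import *
print(hand_in())"
```

```text
the job is handed in; nothing more can be done
None
```

The job is handed in: I turned the turret one place clockwise to bring the tallest screw under the stop arm, pressed the plunger onto it with about 14 N for over a second (my peak reading was 19.7 N at the wrist), and let it come back up, with the pan and scraper left untouched.

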